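# Register the lino block in the corner of the printing jig

## Robot

A 6-joint arm with a two-finger parallel gripper is mounted at the origin on a cart in front of the work surface, level with it; the furniture and walls round the work are solid. World frame = base frame: x ahead of the robot, y to its left, z up, the work surface at z = 0. Lengths are in m, angles in degrees, forces in N, time in s.
With the tool pointing down it reaches from about 0.35 to 0.725 m from the base axis. Payload 4.3 kg.
Tool frame: the origin (TCP) lies on the centre line of the jaws, within the pads' length; the fingertips stand 22 mm ahead of it and the grasp point (between the pads) lies 3 mm ahead of it; z points along the fingers, y is the line along which they close (so a half turn about z gives the same grasp; the last joint's range is limited). The gripper opens to 85 mm and grips with 20 to 120 N. Pads are 22 mm wide; open, the fingers measure 114 mm over their backs; the gripper's body (76 mm by 85 mm) begins 54 mm behind the grasp point. The pads swing forward as they close: fully open they stand 13 mm farther back than shut.
Start: joints at [58.253, 21.618, 4.641, 73.018, 0, 83.68], TCP at [0.247, 0.519, 0.231] pointing down, gripper open.
Joint ranges: [-156.06, 156.06], [-48.1, 94.91], [-58.44, 69.94], [-101.28, 121.22], [-78.64, 73.56], [-180, 180]. Speed limits (degrees/s): [147.25, 147.25, 180, 180, 180, 180].

## Interface

Orientations are given as a 3x3 rotation matrix whose columns are the frame's x, y, z axes.
In Python, from plant import robot, release, close, kinematics, monitor, optics, finish_job gives the robot as it stands. Calls block until the motion is done:
- robot.movep(position, orientation): joint-space move of the TCP to a pose.
- robot.move_l(position, rot=None, v=0.15, until_force=None): straight line of the TCP; rot=None keeps the orientation; v is the mean speed in m/s. With until_force (N) it stops when the force on the tool has changed by that much, and returns True; else False.
- robot.set_joints(angles): joint-space move.
- release() and close(grasp_force=None): open the fingers fully, or close them until they stop; grasp_force is the grip in N (None keeps the last).
- robot.dwell(seconds).
- kinematics.solve_ik(position, orientation): joint angles nearest the present ones, or None.
- monitor.sense(): the state.
- optics.snapshot(name): name is "side" or "top"; returns a dict with "image" (400x640x3 uint8, red, green, blue), "range_z" (400x640 float32, m along the optical axis (not along the pixel's ray), 0 where there is no reading), "fx", "fy", "cx", "cy" (pixels), "camera_from_world" (4x4, takes a point from world to camera coordinates). Camera axes: x right, y up, looking along -z (the intrinsics and any distortion apply to the point x, -y, -z); pixel columns grow to the right and rows downward; lengths in m; the calibration is good to about 2 mm. A picture is of the moment at which its call begins.
A pose or a line that the arm cannot do raises robot.MotionError and nothing moves.
- finish_job(): hands the job in; it is judged then, once.
The state is a dict: "t": time; "joints": joint angles; "dq": joint speeds; "joint_efforts": joint torques, N m; "tcp_pos": TCP position; "tcp_rot": TCP orientation; "wrist_force": force on the tool from outside, world axes, zero at the start; "ft_torque": the same for the moment, N m; "gripper_width": finger opening in m; "gripper_force": force on a finger pad.
Only numpy, scipy, OpenCV 4.12 (cv2) and the standard library are available. Lean on these libraries where they do the work, as an engineer would, in place of code of your own. Each camera call takes 0.05 s, during which the arm holds its last target. There are 200 camera calls.

## Task

Push the mounted lino block back until it lies flat against the long rail of the registration board, before moving it along; then slide it to the left along the rail, keeping it against the rail, until it is fully home in the corner pocket: flat on the rail and hard up to the end stop. Only push or press it with the fingers, never pick it up or tip it, and leave the matchbox, the ink tube and the sanding block where they lie.

Things in the scene. Friction and masses are not known exactly. Their poses are not given: they have to be found in the camera images.
- lino_block: the part: a mounted lino block, a wooden slab with a dark grey lino face half cut with white lines on top, 68 x 120 x 21 mm, about 0.16 kg, loose, lying on the board in front of the rail. Origin at the centre of its underside, x across its 68 mm width, y along its 120 mm length, z up.
- jig: the registration board, fixed: plywood base 180 x 350 x 8 mm carrying plain steel strips 18 mm high (tops 26 mm above the worktop; the block's top is at 29 mm). Origin on the worktop; x from the robot's side to the rail, y along the rail to the pocket (robot's left), z up. Base x -0.095 to 0.085, y -0.175 to 0.175, top z 0.008.
- rail (a point): middle of the rail's working face, at the board's top: 0.055, 0, 0.008 in the board's frame, axes as the board's. The steel rail is 22 mm thick and runs the whole length of the back edge. The block starts in front of it, centre at board y -0.075 to -0.03, long side up to 0.3 rad off the rail.
- jaw_nose (a point): tip of the rounded nose of the short front jaw, at the board's top: -0.024, 0.104, 0.008 in the board's frame. The jaw is 12 mm thick, parallel to the rail, from here left to the end stop; its inner face is at board x -0.018, so the pocket between jaw and rail is 73 mm wide, 5 mm more than the block, open to the right.
- end_stop (a point): middle of the end stop's face, at the board's top: 0.012, 0.155, 0.008 in the board's frame. The end stop closes the left end of the pocket, from the rail forward to board x -0.031.
- pocket (a point): where the centre of the block's underside is when it is fully home: 0.021, 0.095, 0.008 in the board's frame, axes as the board's. Home, the block's long side lies along the rail and its end on the end stop; its right part sticks out of the jaw, so it can still be pushed from the front and from the right.
- matchbox: bystander: a closed matchbox 36 x 53 x 15 mm lying on the board in its near left corner, in front of the jaw. Origin at the centre of its underside.
- ink_tube: bystander: a white ink tube 39 x 134 x 27 mm lying on the worktop behind the rail. Origin at the centre of its underside, long side along y.
- sand_block: bystander: a brown sanding block 61 x 112 x 31 mm lying on the worktop behind the rail. Origin at the centre of its underside, long side along y.

How it is judged (in metres and radians):
On the way, in this order (a step that is already met when the one before it is completed fails the run):
1. the lino block lies flat against the rail (within 5 mm and 0.06 rad), still outside the pocket (x of lino_block in the frame of pocket above -0.005 m and angle between the y axis of lino_block and the y axis of pocket, either way round below 0.06 rad and y of lino_block in the frame of pocket below -0.06 m), for 0.1 s.
2. the lino block is home in the corner pocket (x of lino_block in the frame of pocket between -0.004 and 0.004 m and y of lino_block in the frame of pocket between -0.004 and 0.004 m and z of lino_block in the frame of pocket below 0.004 m and angle between the y axis of lino_block and the y axis of pocket, either way round below 0.04 rad), for 0.2 s.
At the end, for the whole second after the job is handed in: The lino block lies flat on the board in the corner pocket, its centre within 4 mm of the home place along and across the rail, its long side within 0.04 rad of the rail, at rest (all of step 2 and linear speed of lino_block below 0.01 m/s); the robot touches nothing.
It fails at once if the lino block is lifted or tipped up off the board (height (world z) of lino_block above 0.018 m or angle between lino_block's own z axis and vertical above 0.2 rad).
It fails at once if the lino block travels along towards the pocket more than 10 mm away from the rail (y of lino_block in the frame of pocket above -0.065 m and x of lino_block in the frame of pocket below -0.01 m).
It fails at once if the matchbox is moved by more than 15 mm (distance of matchbox from where it was at the start of the episode above 0.015 m).
It fails at once if the tube of ink is moved by more than 15 mm (distance of ink_tube from where it was at the start of the episode above 0.015 m).
It fails at once if the sanding block is moved by more than 15 mm (distance of sand_block from where it was at the start of the episode above 0.015 m).
It also fails if it takes over 48 s, if anything falls off the work surface, if the arm or the gripper's body presses on something with over 40 N, if the wrist force passes 120 N, or if a joint passes its speed limit or range.

## Working session

There is one attempt and no reset: what is moved stays moved. The work goes in short steps, each a Python script; the robot and the scene stay as the last script left them, time stands still between calls to the robot, and variables do not carry over. Pictures are saved under pics/ and viewed, at most 10 in all, crops included, and the job is handed in when it is done.

```bash
ls; mkdir -p pics
python3 - <<'E'
from plant import *
import cv2,numpy as np
for n in ("top","side"):
    s=optics.snapshot(n); cv2.imwrite(f"pics/{n}0.png",s["image"][:,:,::-1]); np.savez(f"{n}0.npz",**{k:v for k,v in s.items()})
    print(n,{k:(v if k not in("image","range_z") else v.shape) for k,v in s.items()})
st=monitor.sense();print(st)
E
```

```text
pics
top {'image': (400, 640, 3), 'range_z': (400, 640), 'fx': 484.240355065877, 'fy': 484.240355065877, 'cx': 315.74433578522024, 'cy': 195.45167126214614, 'camera_from_world': array([[ 0.01474078, -0.99985934, -0.00800015, -0.2411271 ],
       [ 0.99635429,  0.01401578,  0.08415271, -0.5421768 ],
       [-0.08402875, -0.00921146,  0.99642075, -0.83921627],
       [ 0.        ,  0.        ,  0.        ,  1.        ]])}
side {'image': (400, 640, 3), 'range_z': (400, 640), 'fx': 452.7966118801164, 'fy': 452.7966118801164, 'cx': 316.4617674782232, 'cy': 201.12562584915608, 'camera_from_world': array([[ 0.96831842, -0.24943514,  0.01189737, -0.58096147],
       [ 0.08810599,  0.38583426,  0.91835138, -0.00436679],
       [-0.23365952, -0.88820833,  0.39558715, -0.96314639],
       [ 0.        ,  0.        ,  0.        ,  1.        ]])}
{'t': 0.1, 'joints': array([ 5.82514574e+01,  2.16573494e+01,  4.57106990e+00,  7.30192679e+01,
       -7.81986545e-04,  8.36818885e+01]), 'dq': array([-0.14079364, -0.04677019,  0.28001206,  0.0198554 , -0.02943609,
       -0.03449321]), 'joint_efforts': array([ 2.78288440e-03, -4.64692605e+01,  2.70583105e+01,  1.19769905e-02,
        1.38226096e-04, -6.70876560e-06]), 'tcp_pos': array([0.24658369, 0.51878761, 0.22996118]), 'tcp_rot': array([[-9.03107263e-01,  4.29413966e-01, -9.57718351e-04],
       [ 4.29414992e-01,  9.03105912e-01, -1.57368133e-03],
       [ 1.89160362e-04, -1.83246166e-03, -9.99998303e-01]]), 'wrist_force': array([0.2011027 , 0.74139837, 0.12585435]), 'ft_torque': array([ 0.00223617, -0.02084902, -0.04658568]), 'gripper_force': 0.0, 'gripper_width': 0.08518172272505832}
```

View pics/top0.png

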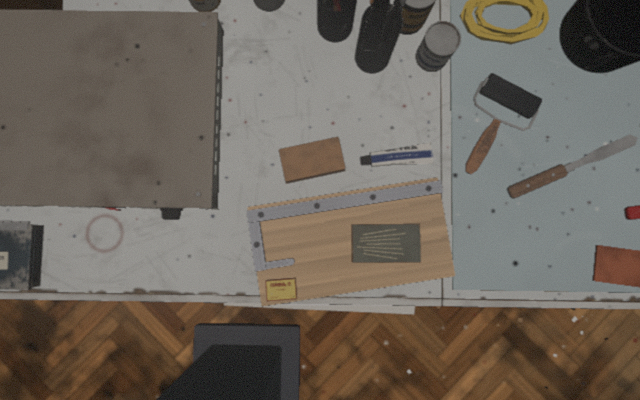

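```bash
cat > h.py <<'E'
import numpy as np,cv2
def cloud(s):
    "world xyz for each pixel (nan where no range)"
    d=np.where(s["range_z"]>0,s["range_z"],np.nan).astype(float)
    v,u=np.mgrid[:d.shape[0],:d.shape[1]]
    p=np.stack([(u-s["cx"])/s["fx"]*d,-(v-s["cy"])/s["fy"]*d,-d],-1)
    T=np.linalg.inv(s["camera_from_world"]); return p@T[:3,:3].T+T[:3,3]
E
python3 - <<'E'
from h import *
s=np.load("top0.npz"); P=cloud(s); z=P[...,2]
for lo,hi in [(-.004,.004),(.004,.012),(.012,.02),(.02,.0275),(.0275,.034)]: print(lo,np.sum((z>lo)&(z<hi)))
for lo,hi,n in [(.02,.0275,'strip'),(.0275,.034,'blk'),(.005,.012,'board'),(.018,.035,'all')]:
    m=((z>lo)&(z<hi)).astype(np.uint8); k,l,st,c=cv2.connectedComponentsWithStats(m)
    for i in range(1,k):
        if st[i,4]>150:
            q=P[l==i]; r=cv2.minAreaRect(q[:,:2].astype(np.float32)); print(n,st[i],np.median(q[:,2]).round(4),r)
E
```

```text
-0.004 67306
0.004 50122
0.012 3635
0.02 7562
0.0275 6775
strip [463   0  86  44 949] 0.0237 ((0.869714617729187, -0.5756143927574158), (0.08069095015525818, 0.1541827917098999), 1.0108139514923096)
strip [479   0  54  17 226] 0.0251 ((0.9009615182876587, -0.5751665234565735), (0.09540694206953049, 0.03159154951572418), 81.35160827636719)
strip [360 149  46  17 435] 0.0235 ((0.6157582998275757, -0.35177233815193176), (0.02629517763853073, 0.08056964725255966), 8.418033599853516)
strip [509 163  65  35 728] 0.0224 ((0.580823540687561, -0.6341434717178345), (0.022950429469347, 0.12341610342264175), 23.877729415893555)
strip [ 246  180  197   91 2762] 0.0256 ((0.49378496408462524, -0.2910575270652771), (0.10790466517210007, 0.35030102729797363), 9.745022773742676)
strip [265 278  32  23 624] 0.0229 ((0.3798886239528656, -0.17402008175849915), (0.03628266602754593, 0.05286180227994919), 5.328118801116943)
blk [476   0  67  35 569] 0.03 ((0.8737637400627136, -0.5807200074195862), (0.06121106445789337, 0.12110308557748795), 4.348594665527344)
blk [468  77  71  93 751] 0.031 ((0.66734462976
[... 2113 characters left out ...]
180  197   91 3238] 0.0258 ((0.49378496408462524, -0.2910575270652771), (0.10790466517210007, 0.35030102729797363), 9.745022773742676)
all [626 205  14  15 163] 0.0219 ((0.5242937803268433, -0.7944680452346802), (0.024783559143543243, 0.022146686911582947), 1.350066900253296)
all [ 30 225   9  65 272] 0.0252 ((0.4301412105560303, 0.2602992355823517), (0.005681572016328573, 0.11102856695652008), 89.5914306640625)
all [ 351  224   70   39 2657] 0.0291 ((0.4634026288986206, -0.357525497674942), (0.0665348619222641, 0.12112633138895035), 0.8271381855010986)
all [265 278  32  23 639] 0.0229 ((0.3798886239528656, -0.17402008175849915), (0.03628266602754593, 0.05286180227994919), 5.328118801116943)
```

The top view shows the board with its rail from px (255,210) to (440,187). The end stop and jaw are at left, near (255,245) and (280,263), and the lino block is centred at (386,243). The matchbox is at (281,289), and the sanding block and tube are behind the rail. The strip outline fits at 108 x 350 mm, which agrees with the sizes given. The board yaw is 9.75° and the block is about -8.9° off the rail.

Next I'll check heights on the transit path and IK, then make the first move.

```bash
cat >> h.py <<'E'
A=np.deg2rad(9.745); BX=np.array([np.cos(A),np.sin(A),0]); BY=np.array([-np.sin(A),np.cos(A),0])
O=np.array([0.49378,-0.29106,0])-0.023*BX
def W(x,y,z): return O+BX*x+BY*y+np.array([0,0,z])     # board -> world (z above worktop)
def B(p): d=np.asarray(p)-O; return np.array([d@BX,d@BY,d[2]])
D=np.array([0,0,-1.])
def rot(yaxis): return np.column_stack([np.cross(yaxis,D),yaxis,D])
def block(s):
    "board-frame centre x,y (top face) and angle to rail in rad"
    P=cloud(s); b=(P-O)@np.column_stack([BX,BY,[0,0,1]])
    m=((b[...,2]>.0272)&(b[...,2]<.034)&(b[...,0]>-.1)&(b[...,0]<.07)&(np.abs(b[...,1])<.18)).astype(np.uint8)
    k,l,st,c=cv2.connectedComponentsWithStats(m); i=1+np.argmax(st[1:,4])
    (cx,cy),(w,h),a=cv2.minAreaRect(b[l==i][:,:2].astype(np.float32))
    if w>h: a-=90
    return np.array([cx,cy]).round(4),round(np.deg2rad((a+45)%90-45),3),(round(min(w,h),4),round(max(w,h),4))
E
python3 - <<'E'
from plant import *
from h import *
s=np.load("top0.npz"); P=cloud(s); r=np.hypot(P[...,0],P[...,1])
m=(r>.3)&(r<.68)&(P[...,1]>-.5); print("max z on sweep",np.nanmax(P[...,2][m]),"pct",np.nanpercentile(P[...,2][m],[95,99]))
i=np.where(m,P[...,2],-1); i=np.unravel_index(np.nanargmax(i),i.shape); print(i,P[i])
print(block(s))
for sg in(1,-1):
  print("front",kinematics.solve_ik(W(-.085,-.06,.035),rot(sg*BY)),"end",kinematics.solve_ik(W(.02,-.145,.035),rot(sg*BX)))
E
```

```text
max z on sweep 0.09095160653085699 pct [0.08668843 0.08805243]
(np.int64(163), np.int64(75)) [0.58794293 0.16431749 0.09095161]
(array([-0.0181, -0.0601]), np.float64(-0.155), (0.0662, 0.1184))
front [-49.5370656   25.94171796 -19.64336817  44.41491386   0.
 -59.2820656 ] end [-45.52070887  39.2882158    4.23766667  54.94945086   0.
  34.73429113]
front [-49.5370656   25.94171796 -19.64336817  44.41491386   0.
 120.7179344 ] end [ -45.52070887   39.2882158     4.23766667   54.94945086    0.
 -145.26570887]
```

Run:
```python
from plant import *
from h import *
R=rot(BY)
robot.movep(W(-.083,-.062,.2),R)
robot.move_l(W(-.083,-.062,.045),v=.15)
hit=robot.move_l(W(-.083,-.062,.008),v=.02,until_force=4)
st=monitor.sense(); print(hit,B(st["tcp_pos"]),st["wrist_force"],st["t"])
p=B(st["tcp_pos"]); robot.move_l(W(-.083,-.062,p[2]+.005),v=.05)
s=optics.snapshot("top");cv2.imwrite("pics/top1.png",s["image"][:,:,::-1]);s=optics.snapshot("side");cv2.imwrite("pics/side1.png",s["image"][:,:,::-1])
```

```text
False [-0.08293886 -0.06209104  0.008097  ] [-0.12362824 -0.29915739  0.7508986 ] 6.4417
```

View pics/side1.png

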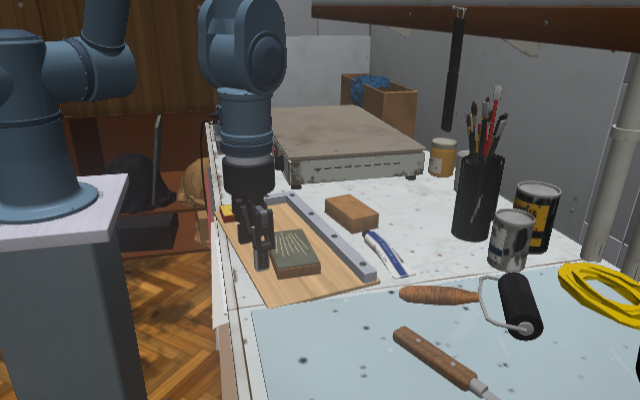

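The side view shows the open fingers in front of the block at about px (262,255), just above the board. Nothing was touched yet, so I'll probe a little further down.

Run:
```python
from plant import *
from h import *
hit=robot.move_l(W(-.083,-.062,-.008),v=.015,until_force=4)
st=monitor.sense(); p=B(st["tcp_pos"]); print(hit,p,st["wrist_force"],st["gripper_width"],st["t"])
robot.move_l(W(-.083,-.062,p[2]+.006),v=.05)
s=optics.snapshot("side");P=cloud(s);b=(P-O)@np.column_stack([BX,BY,[0,0,1]])
m=(np.abs(b[...,0]+.083)<.03)&(np.abs(b[...,1]+.062)<.075)&(b[...,2]>.012)&(b[...,2]<.05)
q=b[m]; print(len(q),q.min(0),q.max(0)); print(block(optics.snapshot("top")))
for z in np.arange(.01,.05,.004):
    k=q[(q[:,2]>=z)&(q[:,2]<z+.004)&(q[:,0]<-.065)]; print(round(z,3),len(k),k.min(0).round(3) if len(k) else'',k.max(0).round(3) if len(k) else '')
```

```text
True [-0.0830515  -0.06189166 -0.00563128] [-0.16468029  0.64810337  5.8520985 ] 0.08536706936250274 7.925
600 [-0.09438992 -0.12175772  0.01203921] [-0.05307912 -0.01330601  0.0499684 ]
(array([-0.0181, -0.06  ]), np.float64(-0.155), (0.0662, 0.1183))
0.01 0  
0.014 31 [-0.093 -0.114  0.015] [-0.074 -0.018  0.018]
0.018 34 [-0.094 -0.115  0.018] [-0.073 -0.018  0.022]
0.022 58 [-0.094 -0.12   0.022] [-0.073 -0.013  0.026]
0.026 61 [-0.094 -0.12   0.026] [-0.072 -0.015  0.03 ]
0.03 54 [-0.094 -0.12   0.03 ] [-0.073 -0.015  0.034]
0.034 56 [-0.094 -0.121  0.034] [-0.072 -0.016  0.038]
0.038 55 [-0.094 -0.121  0.038] [-0.072 -0.017  0.042]
0.042 56 [-0.094 -0.122  0.042] [-0.072 -0.018  0.046]
0.046 45 [-0.094 -0.121  0.046] [-0.073 -0.018  0.05 ]
```

Run:
```python
from plant import *
from h import *
z=B(monitor.sense()["tcp_pos"])[2]
hit=robot.move_l(W(-.035,-.062,z),v=.04,until_force=12); print(hit)
hit=robot.move_l(W(-.015,-.062,z),v=.015,until_force=10)
st=monitor.sense(); print(hit,B(st["tcp_pos"]),st["wrist_force"],st["t"])
robot.dwell(.2)
print(block(optics.snapshot("top")))
robot.move_l(W(-.06,-.062,z),v=.08)
robot.move_l(W(-.06,-.062,.09),v=.15)
s=optics.snapshot("top");print(block(s),monitor.sense()["t"]);cv2.imwrite("pics/top2.png",s["image"][150:330,220:480,::-1].repeat(3,0).repeat(3,1))
close()
print(monitor.sense()["t"])
```

```text
False
True [-0.02505833 -0.06146722 -0.00026549] [ 0.89239674 -0.00983765 -1.02408336] 10.4833
(array([ 0.0227, -0.054 ]), np.float64(-0.005), (0.0698, 0.1181))
(array([ 0.0225, -0.0543]), np.float64(-0.001), (0.0704, 0.1192)) 12.1083
12.875
```

View pics/top2.png

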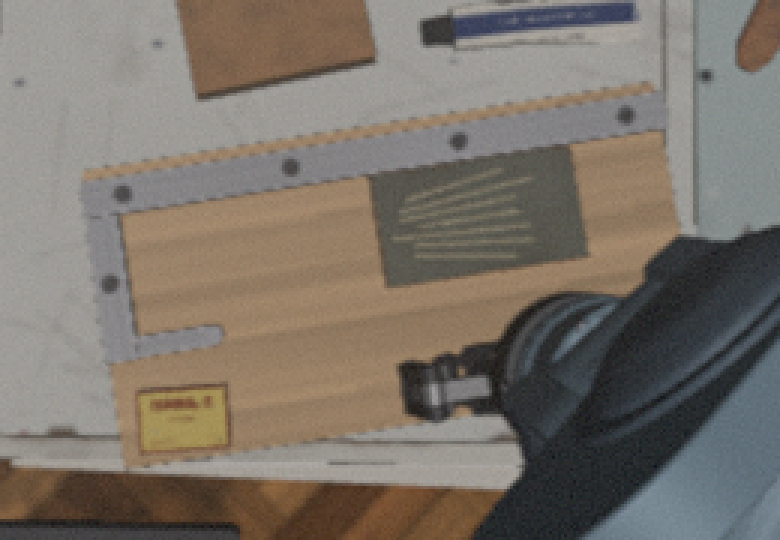

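The crop shows the block flat on the rail at crop px (480,215), clear of the jaw. The board, matchbox and bystanders look undisturbed. Next is the slide from the right end with closed fingers, stopping half way to check.

Run:
```python
from plant import *
from h import *
R=rot(BX)
robot.move_l(W(-.06,-.1,.1),v=.2)
robot.movep(W(.016,-.143,.09),R)
robot.move_l(W(.016,-.143,.05),v=.12)
hit=robot.move_l(W(.016,-.143,-.006),v=.02,until_force=4)
p=B(monitor.sense()["tcp_pos"]); print(hit,p,monitor.sense()["t"])
z=p[2]+.005
robot.move_l(W(.016,-.143,z),v=.05)
print(robot.move_l(W(.018,-.06,z),v=.04,until_force=20))
st=monitor.sense(); print(B(st["tcp_pos"]),st["wrist_force"],st["t"],block(optics.snapshot("top")))
```

```text
True [ 0.0159915 -0.1429426  0.0076035] 17.0583
False
[ 0.0180471  -0.06013495  0.01261333] [-1.06829618 -2.44001297  0.70396544] 19.5583 (array([0.0227, 0.0132]), np.float64(-0.014), (0.0708, 0.1168))
```

Run:
```python
from plant import *
from h import *
z=B(monitor.sense()["tcp_pos"])[2]
print(robot.move_l(W(.022,.01,z),v=.04,until_force=20))
print(block(optics.snapshot("top")))
print(robot.move_l(W(.023,.034,z),v=.02,until_force=12))
st=monitor.sense(); print(B(st["tcp_pos"]),st["wrist_force"],st["t"])
robot.dwell(.3)
s=optics.snapshot("top");print(block(s),monitor.sense()["wrist_force"]);cv2.imwrite("pics/top3.png",s["image"][150:330,220:480,::-1].repeat(3,0).repeat(3,1))
```

```text
False
(array([0.0417, 0.1305]), np.float64(-0.77), (0.0368, 0.0689))
True
[0.02234984 0.02250145 0.01300776] [ 0.59126857 -0.42579916 -0.17644679] 22.3583
(array([0.0467, 0.1485]), np.float64(-0.758), (0.0198, 0.0326)) [ 0.39384889 -0.90661324  0.4098384 ]
```

View pics/top3.png

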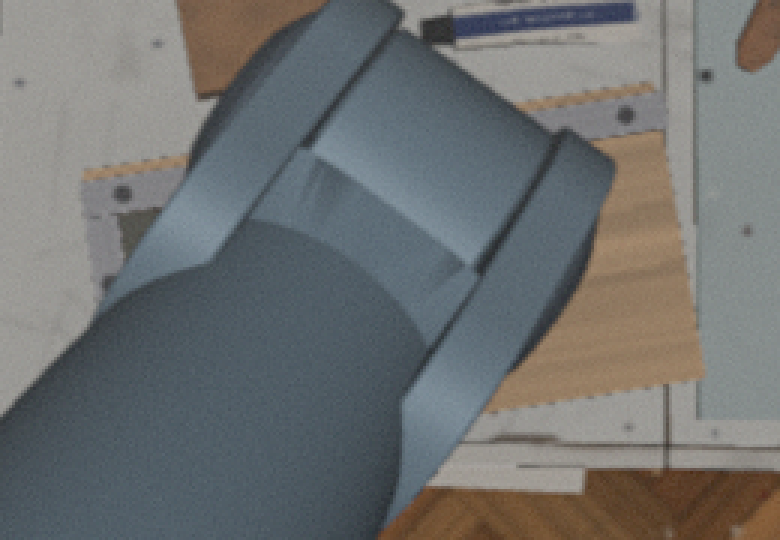

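The arm hides most of the block in this view, but its dark corner shows at the end stop around crop px (135,230). The TCP stopped at y 0.0225 against about 0.023 expected. I'll back off, press the block to the rail from the front, and look again.

Run:
```python
from plant import *
from h import *
z=B(monitor.sense()["tcp_pos"])[2]
robot.move_l(W(.018,.005,z),v=.08)
robot.move_l(W(-.055,.005,z),v=.15)
robot.move_l(W(-.055,.062,z),v=.12)
print(robot.move_l(W(-.015,.062,z),v=.025,until_force=8))
st=monitor.sense(); print(B(st["tcp_pos"]),st["wrist_force"])
robot.move_l(W(-.055,.062,z),v=.12)
robot.move_l(W(-.055,-.05,.15),v=.2)
robot.movep(W(-.06,-.16,.2),rot(BX))
s=optics.snapshot("top");print(block(s),monitor.sense()["t"]);cv2.imwrite("pics/top4.png",s["image"][150:330,220:480,::-1].repeat(3,0).repeat(3,1))
```

```text
True
[-0.02752809  0.06247568  0.01182411] [-0.61983319  0.65004044 -0.34252889]
(array([0.0227, 0.096 ]), np.float64(-0.013), (0.0715, 0.1209)) 27.4333
```

View pics/top4.png

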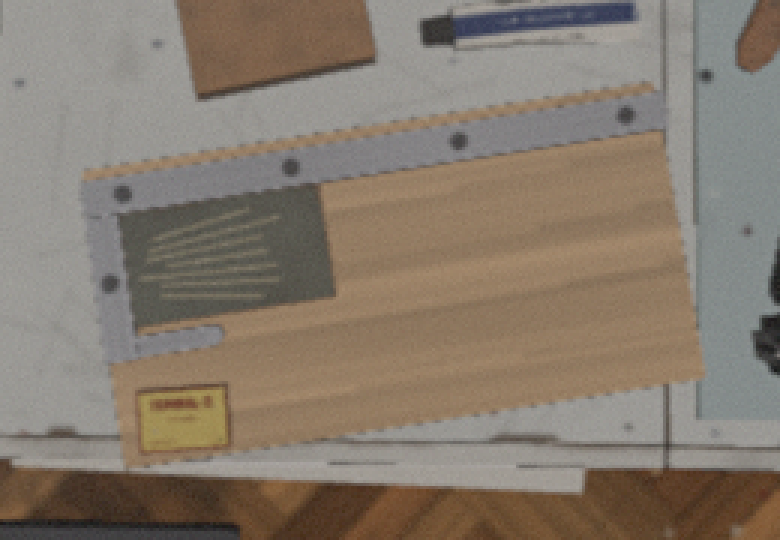

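The picture shows the block in the corner, flat on the rail and hard against the end stop (crop px 120–335 by 185–325). It measures (22.7, 96.0) mm against home at (21, 95), which is within camera error. The bystanders are unmoved and the arm is clear.

```bash
python3 -c "
from plant import *
print(finish_job())"
```

```text
the job is handed in; nothing more can be done
None
```

The job is handed in: the lino block was pushed flat on the rail, slid left and is home in the corner pocket, within about 2 mm of the home place by camera, though `finish_job()` returned no verdict.

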